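# Crack loose both winged caps on the soldering bench's gas outlets

### The arm

A 7-joint arm with a two-finger parallel gripper is mounted at the origin on the work surface. World frame = base frame: x ahead of the robot, y to its left, z up, the work surface at z = 0. Lengths are in m, angles in rad, forces in N, time in s.
With the tool pointing down it reaches from about 0.4 to 0.85 m from the base axis. Payload 10.4 kg.
Tool frame: the origin (TCP) lies at the very end of the fingers, on their centre line; the grasp point (between the pads) lies 19 mm behind it; z points along the fingers, y is the direction in which the jaws open and shut (so a half turn about z gives the same grasp; the last joint's range is limited). The gripper opens to 87 mm and grips with 3 to 60 N. Pads are 19 mm wide; open, the fingers measure 117 mm over their backs; the gripper's body (75 mm by 190 mm) begins 51 mm behind the grasp point.
Start: joints at [1.185, 0.332, -0.065, 1.46, 0.022, 1.35, -0.088], TCP at [0.222, -0.584, 0.223] pointing down, gripper open.
Joint ranges: [-2.6, 2.6], [-0.5, 2.12], [-1.47, 1.34], [0.16, 2.42], [-1.27, 4.41], [0.06, 2.06], [-2.6, 2.6]. Speed limits (rad/s): [2.22, 2.22, 2.79, 2.79, 3.14, 3.14, 3.14].

### API

Orientations are given as a unit quaternion [x, y, z, w].
In Python, from bench import r, eyes, job gives the robot as it stands. The module is installed in compiled form; this text tells all that it offers.
- The arm moves only by the tool play_rows, never from a script. Its argument "motion" is a list of rows, each a list of 7 numbers: the shift along the tool's x, y, z as a fraction of full scale, then the turn, a rotation vector about the tool's x, y, z as a fraction of full scale, then the opening in per cent of the stroke, from 0 (shut) to 100 (fully open). A call has 1 to 5 rows; each row is the pose to reach, as a shift and turn from the pose commanded when the call began, along the tool's axes at that moment; what a row does not reach only later rows make up. Full scale, the value 1, is 0.2 m for a shift and 90 degrees for a turn. A row lasts 1/8 s, in which the tool goes at most 62.5 mm and 10.7 degrees, less where a joint would pass 70% of its speed; a pose out of reach is approached as far as the arm can. A call with a number of a shift or a turn outside -1 to 1 is refused whole. A call with a gripper value outside its range is refused whole. The fingers move at their own pace and stop on an object; "squeeze" is the grip in N (left out, the last holds). Time passes only in rows, so rows that repeat a pose let the fingers close. It gives the time, the measured TCP pose, the force and the opening at its end, in the units of the state.
- r.read_state(): the state, without advancing time (a new reading comes with each control period).
- eyes.camera(name): name is "side" or "top" or "wrist"; returns a dict with "image" (400x640x3 uint8, red, green, blue), "mtx" (3x3 intrinsics, pixels), "R" (3x3) and "t" (3): a world point X has camera coordinates R X + t. Camera axes: x right, y down, z forward; pixel columns grow to the right and rows downward; lengths in m; the calibration is good to about 2 mm. A picture is of the moment at which its call begins. There is no depth.
- job.close_job(): hands the job in, once; it reports no verdict.
Trained networks look in a picture, given as the dict that the camera call returned (one of the last four; its "shot" number tells which), for a name from the list of things; names that differ only in an ending like _2 or _b are one class to them, and where a whole thing is asked for, a point or a joint stands for the part that bears it (a point fixed in the world has none). Each returns a list of dicts, best first, with "p" (0 to 1); they miss things now and then, are a little off and sometimes report something else, mostly with a low value. They report only what shows in the picture. A call takes as long as a camera call.
- eyes.regions_of(picture, label): "region" (400x640 bool, what is visible of it) and "xy" ([column, row] in pixels, amid what is visible of it).
- eyes.landmark_of(picture, label): "xy" ([column, row] in pixels: a listed point, or the origin of a listed thing).
The state is a dict: "time": time; "joint_positions": joint angles; "joint_vel": joint speeds; "joint_torque": joint torques, N m; "ee_pos": TCP position; "eef_rot": TCP orientation; "ft_force": force on the tool from outside, world axes, zero at the start; "torque": the same for the moment, N m; "width": finger opening in m.
Only numpy, scipy, OpenCV 4.12 (cv2) and the standard library are available. Lean on these libraries where they do the work, as an engineer would, in place of code of your own. Each camera call takes 0.05 s, during which the arm holds its last target. There are 200 camera calls.

### The job

Both gas outlets on this soldering bench are shut off and closed with winged brass caps. One is fuel gas and the other is oxygen, so one cap has a left-hand thread and the other a right-hand thread, but the markings are gone: feel which way each cap gives, then unscrew each one by about a quarter turn and leave it sitting loose on its outlet. Do not force a cap that has gone firm, because tightening it any further crushes its seal, and do not disturb the jar, dish and hammer lying around.

Things in the scene. Friction and masses are not known exactly. Their poses are not given: they have to be found in the camera images.
- station: Gas station, bolted down: dark steel foot plate (130 mm along x, 260 mm along y, 8 mm thick), with copper pipes and two shut ball taps (levers up to 52 mm above the bench) on its +x side. Origin on the bench, under the middle of the line between the outlets, which stand at y = +60 and -60 mm; which of caps a and b is on which side changes.
- cap_a_wing (a point): Winged brass cap a. Point on its vertical screw axis, half-way up the wing, 91 mm above the bench. The wing is a flat upright blade: 62 mm long (this point's x axis; 44 mm in its lowest 14 mm), 9 mm thick (y), 36 mm high. Under it the round skirt, 38 mm across, top 18 mm below this point. The cap only turns, it hardly rises. Thread hand not known; opposite to cap b's.
- cap_b_wing (a point): Winged brass cap b: sizes, point and axes as for cap a. Thread hand not known; opposite to cap a's.
- cap_a (a joint): Rad that cap a has been unscrewed: 0 as found (tight), grows as it is unscrewed, whichever way that is; stop at 4.7. Unscrewing takes about 0.4 N m all the way, and it stays where left. The other way it is on its seal at once (see seal_a).
- cap_b (a joint): The same for cap b.
- flux_jar_mid (a point): Loose closed flux jar, 52 mm across and 62 mm high, beside the station; the point is at its centre. Leave it alone.
- dish_mid (a point): Loose white ceramic dish, 80 mm across and 30 mm high, on the other side of the station; the point is at its centre. Leave it alone.
- hammer_mid (a point): Loose small ball-pein hammer lying behind the station (wooden handle along this point's y axis, 210 mm long overall, 23 mm high); the point is at the middle of its handle. Leave it alone.
- seal_a (a joint): Rad that cap a is being wound further tight onto its seal: 0 as found, grows as the cap is forced the tightening way. The seal is springy, 25 N m per rad from the first touch (so 0.5 N m shows as 0.02), and goes back to 0 when let go; it is crushed at 0.06 rad, 1.5 N m.
- seal_b (a joint): The same for cap b.

How it is judged:
By the outcome, as a careful person would: the job done as asked, in the order asked, and still so for the second after the job is handed in, with the robot touching nothing.
It also fails if it takes over 54 s, if anything falls off the work surface, if the arm or the gripper's body presses on something with over 40 N, if the wrist force passes 120 N, or if a joint passes its speed limit or range.

## Working session

There is one attempt and no reset: what is moved stays moved. The work goes in short steps, Python scripts to look and compute and a tool call to move; the robot and the scene stay as the last step left them, time stands still between calls to the robot, and variables do not carry over. Pictures are saved under pics/ and viewed, about 8 in all and at most 12, crops included, and the job is handed in when it is done.

Besides the shell and the picture viewer there is one more tool, called after "Request:" as name([rows], argument=value, ...), one row to a line, values as JSON. play_rows: Moves the arm, as the interface text tells. Shift numbers are shares of 0.2 m and turn numbers shares of 90 degrees, none past 1 either way. Its arguments: {"type":"object","properties":{"motion":{"type":"array","items":{"type":"array","items":{"type":"number"}}},"squeeze":{"type":"number"}},"required":["motion"]}

```bash
mkdir -p pics; cat > h.py <<'E'
import numpy as np, cv2
from bench import r, eyes, job
from scipy.spatial.transform import Rotation as Ro
def tri(obs):
    A=[];b=[]
    for p,uv in obs:
        P=p["mtx"]@np.c_[p["R"],p["t"]]
        for k in (0,1):
            row=uv[k]*P[2]-P[k]; s=np.linalg.norm(row[:3]); A.append(row[:3]/s); b.append(-row[3]/s)
    return np.linalg.lstsq(np.array(A),np.array(b),rcond=None)[0]
def onz(p,uv,z):
    d=p["R"].T@np.linalg.inv(p["mtx"])@np.array([uv[0],uv[1],1.]); c=-p["R"].T@p["t"]
    return c+d*(z-c[2])/d[2]
def save(p,n): cv2.imwrite("pics/"+n,p["image"][:,:,::-1])
E
python3 - <<'E'
from h import *
s=r.read_state(); print(s["time"],s["ee_pos"],s["eef_rot"],s["width"])
P={}
for n in("side","top"):
    p=eyes.camera(n);P[n]=p;save(p,n+"0.png")
    print(n,"cam at",-p["R"].T@p["t"])
    for l,z in(("cap_a_wing",.091),("cap_b_wing",.091),("station",0),("flux_jar_mid",.031),("dish_mid",.015),("hammer_mid",.012)):
        for d in eyes.landmark_of(p,l)[:3]: print(l,np.round(d["p"],2),np.round(d["xy"]),np.round(onz(p,d["xy"],z),3))
E
```

```text
0.0 [ 0.22164991 -0.58395738  0.22177364] [ 9.83593135e-01  1.80399677e-01 -1.70625447e-04 -6.86645160e-04] 0.0869402102110093
side cam at [0.04745278 0.53839941 0.56875311]
cap_a_wing 0.79 [341. 200.] [ 0.577 -0.012  0.091]
cap_b_wing 0.88 [290. 221.] [0.586 0.113 0.091]
station 0.64 [316. 245.] [0.586 0.045 0.   ]
flux_jar_mid 0.86 [214. 282.] [0.592 0.277 0.031]
dish_mid 0.69 [384. 205.] [ 0.583 -0.16   0.015]
hammer_mid 0.56 [287. 203.] [0.736 0.004 0.012]
top cam at [0.48735459 0.05359156 0.90070596]
cap_a_wing 0.85 [351. 195.] [ 0.581 -0.018  0.091]
cap_b_wing 0.61 [288. 193.] [0.587 0.111 0.091]
cap_b_wing 0.56 [349. 196.] [ 0.579 -0.015  0.091]
station 0.56 [320. 200.] [0.583 0.046 0.   ]
flux_jar_mid 0.66 [218. 197.] [0.588 0.275 0.031]
dish_mid 0.65 [411. 192.] [ 0.593 -0.164  0.015]
hammer_mid 0.7 [341. 130.] [ 0.745 -0.008  0.012]
```

```bash
python3 - <<'E'
import cv2,numpy as np
a=cv2.imread("pics/top0.png");b=cv2.imread("pics/side0.png")
a=cv2.resize(a[110:260,190:440],None,fx=3.2,fy=3.2,interpolation=3)[:480]
cv2.imwrite("pics/t1.png",a)
b=cv2.resize(b[140:310,180:430],None,fx=3.2,fy=3.2,interpolation=3)
cv2.imwrite("pics/s1.png",b)
E
```

```text
(no output)
```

View pics/t1.png

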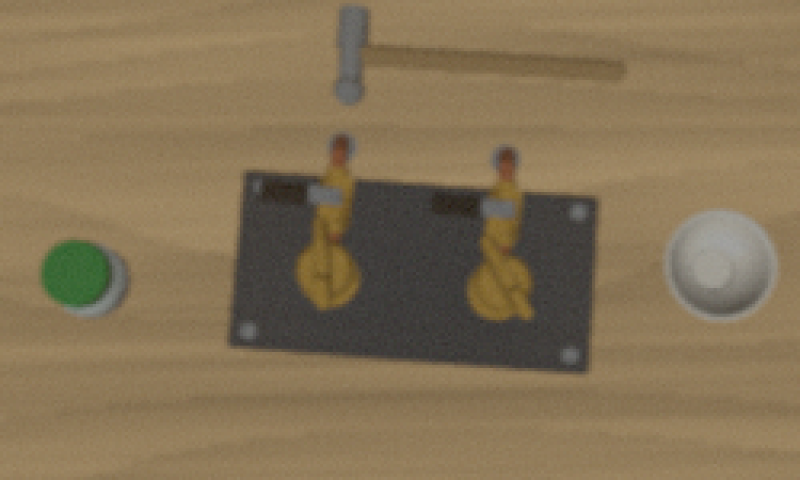

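View pics/s1.png

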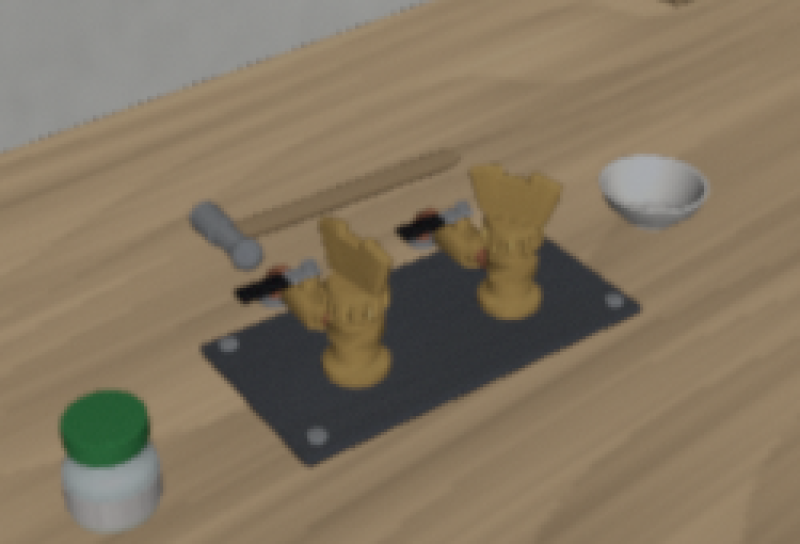

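The top crop shows the left cap b wing at about (327,262), roughly 8° off x. The right cap a wing is at about (507,278), roughly 26° off x. The jar is far left, the dish far right and the hammer behind. Next I'll approach for a close wrist view.

Request:
play_rows([
  [0.9,-0.675,-0.05,0,0,0,100],
  [0.9,-0.675,-0.05,0,0,0,100],
  [0.9,-0.675,-0.05,0,0,0,100],
  [0.9,-0.675,-0.05,0,0,0,100],
])

```text
time: 1.2
ee_pos: [0.3441, -0.3914, 0.2331]
eef_rot: [0.983, 0.182, 0.0, 0.0]
ft_force: [0.4, -0.4, 0.8]
width: 0.0871
```

Request:
play_rows([
  [0.9,-0.675,-0.05,0,0,0,100],
  [0.9,-0.675,-0.05,0,0,0,100],
  [0.9,-0.675,-0.05,0,0,0,100],
  [0.9,-0.675,-0.05,0,0,0,100],
])

```text
time: 1.7
ee_pos: [0.464, -0.201, 0.2431]
eef_rot: [0.983, 0.182, 0.001, 0.0]
ft_force: [-0.2, -0.6, -1.0]
width: 0.0871
```

Request:
play_rows([
  [0.8,-0.675,-0.05,0,0,0,100],
  [0.8,-0.675,-0.05,0,0,0,100],
  [0.8,-0.675,-0.05,0,0,0,100],
  [0.8,-0.675,-0.05,0,0,0,100],
  [0.8,-0.675,-0.05,0,0,0,100],
])

```text
time: 2.33
ee_pos: [0.5646, -0.019, 0.2525]
eef_rot: [0.983, 0.182, 0.0, -0.0]
ft_force: [-0.3, -0.8, 0.3]
width: 0.0872
```

```bash
python3 - <<'E'
from h import *
s=r.read_state(); print(s["time"],s["ee_pos"],s["eef_rot"],s["ft_force"],s["torque"])
p=eyes.camera("wrist");save(p,"w0.png"); print(-p["R"].T@p["t"])
for l in("cap_a_wing","cap_b_wing"):
    for d in eyes.landmark_of(p,l)[:3]: print(l,np.round(d["p"],2),np.round(d["xy"]),np.round(onz(p,d["xy"],.091),4))
E
```

```text
2.325 [ 0.5646244  -0.01900606  0.25245924] [ 9.83271667e-01  1.82144543e-01  7.69900953e-05 -4.33419223e-04] [-0.30648711 -0.84019329  0.31634732] [-0.01631815  0.05643297  0.00776772]
[0.63260536 0.00554061 0.41426939]
cap_a_wing 0.59 [317. 168.] [ 0.5776 -0.0101  0.091 ]
cap_b_wing 0.84 [217. 121.] [0.5863 0.1091 0.091 ]
```

View pics/w0.png

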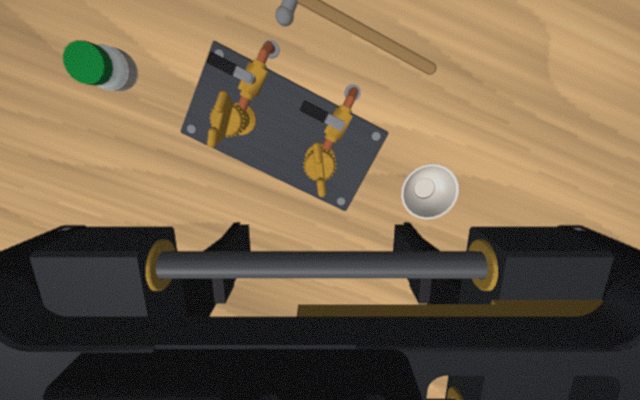

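The wrist picture shows wing a from about (315,146) to (323,194), and wing b from about (225,94) to (211,145). I'll refine both angles on enlarged crops.

```bash
python3 - <<'E'
from h import *
a=cv2.imread("pics/w0.png")
x=cv2.resize(a[80:210,280:360],None,fx=4.5,fy=4.5,interpolation=2);y=cv2.resize(a[80:210,180:260],None,fx=4.5,fy=4.5,interpolation=2)
cv2.imwrite("pics/w1.png",np.hstack([y,x]))
P=[eyes.camera(n) for n in("top","side","wrist")]
O={"a":[],"b":[]}
for p in P:
    for c,y0 in(("a",-.014),("b",.110)):
        for d in eyes.landmark_of(p,"cap_%s_wing"%c):
            q=onz(p,d["xy"],.091)
            if np.hypot(q[0]-.582,q[1]-y0)<.03: O[c].append((p,d["xy"])); print(c,p["shot"],np.round(q,4)); break
for c in O: print(c,len(O[c]),tri(O[c]))
p=P[2]
for c,e in(("a",[(315,146),(323,194)]),("b",[(225,94),(211,145)])):
    q=[onz(p,u,.109) for u in e]; d=q[0]-q[1]; print(c,np.round(q,4),np.degrees(np.arctan2(d[1],d[0])),np.linalg.norm(d))
E
```

```text
b 4 [0.5892 0.1074 0.091 ]
a 5 [ 0.5746 -0.0152  0.091 ]
b 5 [0.5796 0.1125 0.091 ]
a 6 [ 0.5779 -0.0122  0.091 ]
a 2 [ 0.57628363 -0.01383917  0.0904357 ]
b 2 [0.58906546 0.10679551 0.08361341]
a [[ 0.6008 -0.0032  0.109 ]
 [ 0.5552 -0.0295  0.109 ]] 29.939909936449105 0.05267983763631303
b [[0.6173 0.0988 0.109 ]
 [0.5634 0.0987 0.109 ]] 0.013582691197345832 0.053892880507050114
```

View pics/w1.png

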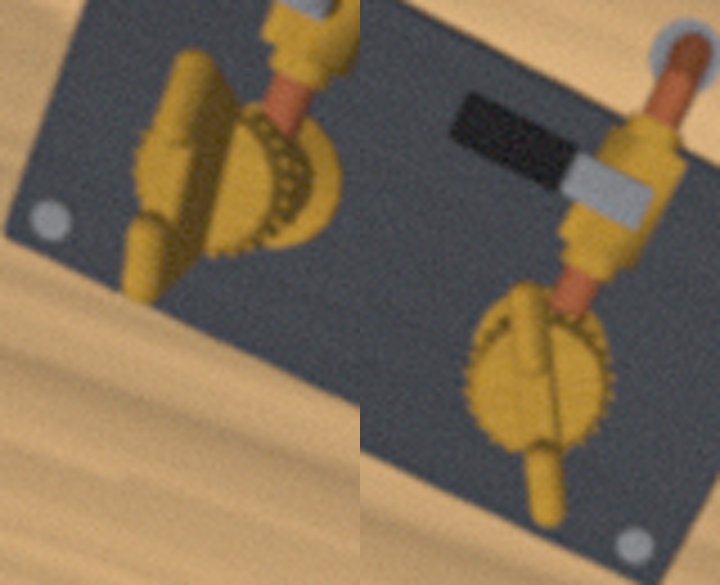

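```bash
python3 - <<'E'
from h import *
T=eyes.camera("top");W=eyes.camera("wrist")
for p,c,e in((W,"a",[(317.3,144.4),(321.6,195.6)]),(W,"b",[(223.3,92.9),(211.6,145.6)]),(T,"a",[(342.5,185),(354,208.4)]),(T,"b",[(290,177.2),(294,206.9)])):
    q=[onz(p,u,.107) for u in e]; d=q[0]-q[1]; print(c,np.round(sum(q)/2,4),np.degrees(np.arctan2(d[1],d[0])),np.linalg.norm(d))
    g=eyes.regions_of(p,"cap_%s_wing"%c)[:2]
    for k in g: print("  reg",k["p"],k["xy"],k["region"].sum())
E
```

```text
a [ 0.578  -0.0154  0.107 ] 25.474543978674262 0.05601221085128411
  reg 0.58 [317.6, 163.0] 1027
b [0.5901 0.1015 0.107 ] 2.8689514907459754 0.05511149631146448
  reg 0.74 [224.1, 118.5] 1351
  reg 0.64 [428.2, 187.9] 2555
a [ 0.576 -0.012  0.107] 24.516574551909564 0.05348648294115609
b [0.5878 0.1031 0.107 ] 7.002048407685063 0.06195941546789892
  reg 0.69 [290.2, 194.7] 260
```

Request:
play_rows([
  [0.068,0,0.3,0,0,-0.044,100],
  [0.068,0,0.55,0,0,-0.044,100],
  [0.068,0,0.75,0,0,-0.044,100],
  [0.068,0,0.86,0,0,-0.044,100],
  [0.068,0,0.86,0,0,-0.044,100],
], squeeze=8)

```text
time: 3.85
ee_pos: [0.5758, -0.0163, 0.079]
eef_rot: [0.977, 0.214, -0.002, -0.001]
ft_force: [0.1, -0.8, 0.6]
width: 0.0872
```

Request:
play_rows([
  [0,0,0,0,0,0,5],
  [0,0,0,0,0,0,5],
  [0,0,0,0,0,0,5],
  [0,0,0,0,0,0,5],
  [0,0,0,0,0,0,5],
], squeeze=8)

```text
time: 4.47
ee_pos: [0.577, -0.0163, 0.0807]
eef_rot: [0.977, 0.214, 0.0, 0.0]
ft_force: [-0.1, -0.3, 0.4]
width: 0.0453
```

```bash
cat > st.py <<'E'
from h import *
s=r.read_state(); R=Ro.from_quat(s["eef_rot"]).as_matrix()
print("t",s["time"],"pos",np.round(s["ee_pos"],4),"ang",np.degrees(np.arctan2(R[1,0],R[0,0])).round(2),"F",np.round(s["ft_force"],1),"Ftool",np.round(R.T@s["ft_force"],1),"M",np.round(s["torque"],3),"w",round(s["width"],4))
E
python3 st.py
```

```text
t 4.475 pos [ 0.577  -0.0163  0.0807] ang 24.74 F [-0.1 -0.3  0.4] Ftool [-0.2  0.2 -0.4] M [ 0.011 -0.034  0.012] w 0.0453
```

Request:
play_rows([
  [0,0,0,0,0,0,5],
  [0,0,0,0,0,0,5],
  [0,0,0,0,0,0,5],
  [0,0,0,0,0,0,5],
  [0,0,0,0,0,0,5],
], squeeze=8)

```text
time: 5.1
ee_pos: [0.5756, -0.0129, 0.0805]
eef_rot: [0.976, 0.216, -0.001, -0.002]
ft_force: [-6.0, 9.2, 4.9]
width: 0.0095
```

```bash
python3 st.py
```

```text
t 5.1 pos [ 0.5756 -0.0129  0.0805] ang 24.92 F [-6.   9.2  4.9] Ftool [ -1.6 -10.9  -4.8] M [2.103 1.531 0.133] w 0.0095
```

Request:
play_rows([
  [0,-0.018,0,0,0,0,5],
  [0,-0.018,0,0,0,0,5],
  [0,-0.018,0,0,0,0,5],
], squeeze=20)

```text
time: 5.48
ee_pos: [0.5753, -0.0124, 0.0805]
eef_rot: [0.977, 0.215, -0.0, -0.0]
ft_force: [-2.6, 5.2, 1.4]
width: 0.009
```

```bash
python3 st.py
```

```text
t 5.475 pos [ 0.5753 -0.0124  0.0805] ang 24.78 F [-2.6  5.2  1.4] Ftool [-0.1 -5.8 -1.4] M [1.002 0.669 0.305] w 0.009
```

Request:
play_rows([
  [0,-0.008,0,0,0,0,5],
  [0,-0.008,0,0,0,0,5],
  [0,-0.008,0,0,0,0,5],
], squeeze=50)

```text
time: 5.85
ee_pos: [0.575, -0.0121, 0.0805]
eef_rot: [0.977, 0.214, 0.0, 0.0]
ft_force: [1.0, 0.7, -1.2]
width: 0.0083
```

```bash
python3 st.py
```

```text
t 5.85 pos [ 0.575  -0.0121  0.0805] ang 24.73 F [ 1.   0.7 -1.2] Ftool [ 1.2 -0.2  1.2] M [ 0.125 -0.131  0.365] w 0.0083
```

Request:
play_rows([
  [0,0,0,0,0,-0.011,5],
  [0,0,0,0,0,-0.011,5],
])

```text
time: 6.1
ee_pos: [0.575, -0.012, 0.0805]
eef_rot: [0.975, 0.223, 0.0, 0.0]
ft_force: [0.4, 0.2, -1.1]
width: 0.0085
```

```bash
python3 st.py
```

```text
t 6.1 pos [ 0.575  -0.012   0.0805] ang 25.71 F [ 0.4  0.2 -1.1] Ftool [ 0.5 -0.   1.1] M [ 0.037 -0.256 -0.024] w 0.0085
```

Request:
play_rows([
  [0,0,0,0,0,-0.011,5],
  [0,0,0,0,0,-0.011,5],
])

```text
time: 6.35
ee_pos: [0.5749, -0.012, 0.0806]
eef_rot: [0.973, 0.231, 0.0, 0.0]
ft_force: [1.5, -1.5, -1.6]
width: 0.0086
```

```bash
python3 st.py
```

```text
t 6.35 pos [ 0.5749 -0.012   0.0806] ang 26.71 F [ 1.5 -1.5 -1.6] Ftool [0.7 2.  1.6] M [-0.16  -0.429 -0.301] w 0.0086
```

Request:
play_rows([
  [0,0,0,0,0,-0.006,5],
  [0,0,0,0,0,-0.006,5],
])

```text
time: 6.6
ee_pos: [0.5749, -0.0119, 0.0805]
eef_rot: [0.972, 0.236, 0.0, 0.0]
ft_force: [1.6, -0.9, -2.3]
width: 0.0089
```

```bash
python3 st.py
```

```text
t 6.6 pos [ 0.5749 -0.0119  0.0805] ang 27.25 F [ 1.6 -0.9 -2.3] Ftool [1.  1.5 2.3] M [-0.341 -0.548 -0.392] w 0.0089
```

Request:
play_rows([
  [0,0,0,0,0,-0.011,5],
  [0,0,0,0,0,-0.011,5],
])

```text
time: 6.85
ee_pos: [0.5749, -0.0119, 0.0806]
eef_rot: [0.97, 0.244, 0.0, 0.0]
ft_force: [2.5, -2.6, -2.4]
width: 0.0086
```

```bash
python3 st.py
```

```text
t 6.85 pos [ 0.5749 -0.0119  0.0806] ang 28.27 F [ 2.5 -2.6 -2.4] Ftool [1.  3.5 2.4] M [-0.538 -0.638 -0.407] w 0.0086
```

Request:
play_rows([
  [0,0,0,0,0,-0.011,5],
  [0,0,0,0,0,-0.011,5],
])

```text
time: 7.1
ee_pos: [0.5749, -0.0119, 0.0806]
eef_rot: [0.968, 0.252, 0.0, 0.0]
ft_force: [3.0, -2.3, -2.7]
width: 0.0087
```

```bash
python3 st.py
```

```text
t 7.1 pos [ 0.5749 -0.0119  0.0806] ang 29.24 F [ 3.  -2.3 -2.7] Ftool [1.5 3.5 2.7] M [-0.656 -0.731 -0.663] w 0.0087
```

Request:
play_rows([
  [0,0,0,0,0,0.02,5],
  [0,0,0,0,0,0.04,5],
  [0,0,0,0,0,0.04,5],
])

```text
time: 7.48
ee_pos: [0.5748, -0.0117, 0.0805]
eef_rot: [0.975, 0.222, -0.0, 0.0]
ft_force: [3.2, -4.3, -3.0]
width: 0.0088
```

```bash
python3 st.py
```

```text
t 7.475 pos [ 0.5748 -0.0117  0.0805] ang 25.65 F [ 3.2 -4.3 -3. ] Ftool [1.  5.3 3. ] M [-1.007 -0.795  0.311] w 0.0088
```

Request:
play_rows([
  [0,0,0,0,0,0.011,5],
  [0,0,0,0,0,0.011,5],
])

```text
time: 7.72
ee_pos: [0.5748, -0.0117, 0.0805]
eef_rot: [0.977, 0.213, -0.0, 0.0]
ft_force: [3.0, -3.5, -2.7]
width: 0.009
```

```bash
python3 st.py
```

```text
t 7.725 pos [ 0.5748 -0.0117  0.0805] ang 24.64 F [ 3.  -3.5 -2.7] Ftool [1.2 4.4 2.7] M [-1.05  -0.75   0.321] w 0.009
```

Request:
play_rows([
  [0,0,0,0,0,0.011,5],
  [0,0,0,0,0,0.011,5],
])

```text
time: 7.98
ee_pos: [0.5748, -0.0117, 0.0805]
eef_rot: [0.979, 0.205, -0.0, 0.0]
ft_force: [3.6, -3.9, -2.4]
width: 0.0085
```

```bash
python3 st.py
```

```text
t 7.975 pos [ 0.5748 -0.0117  0.0805] ang 23.64 F [ 3.6 -3.9 -2.4] Ftool [1.7 5.  2.4] M [-1.028 -0.698  0.336] w 0.0085
```

Cap a: counter-clockwise it goes firm (0.66 N m and rising). Clockwise it holds at about 0.33 N m while the tool turns. I'll keep going clockwise and check.

Request:
play_rows([
  [0,0,0,0,0,0.05,5],
  [0,0,0,0,0,0.1,5],
  [0,0,0,0,0,0.1,5],
])

```text
time: 8.35
ee_pos: [0.5747, -0.0113, 0.0806]
eef_rot: [0.992, 0.128, -0.0, -0.0]
ft_force: [2.6, -2.5, -2.4]
width: 0.0088
```

```bash
python3 st.py
```

```text
t 8.35 pos [ 0.5747 -0.0113  0.0806] ang 14.7 F [ 2.6 -2.5 -2.4] Ftool [1.9 3.1 2.4] M [-0.687 -0.505  0.146] w 0.0088
```

Request:
play_rows([
  [0,0,0,0,0,0.1,5],
  [0,0,0,0,0,0.2,5],
  [0,0,0,0,0,0.3,5],
  [0,0,0,0,0,0.4,5],
  [0,0,0,0,0,0.4,5],
])

```text
time: 8.98
ee_pos: [0.5748, -0.01, 0.0805]
eef_rot: [0.983, -0.183, -0.0, -0.001]
ft_force: [1.6, 1.9, -2.1]
width: 0.0089
```

```bash
python3 st.py
```

```text
t 8.975 pos [ 0.5748 -0.01    0.0805] ang -21.13 F [ 1.6  1.9 -2.1] Ftool [ 0.8 -2.3  2.1] M [ 0.589 -0.539 -0.032] w 0.0089
```

Request:
play_rows([
  [0,0,0,0,0,0.1,5],
  [0,0,0,0,0,0.2,5],
  [0,0,0,0,0,0.3,5],
  [0,0,0,0,0,0.4,5],
  [0,0,0,0,0,0.48,5],
])

```text
time: 9.6
ee_pos: [0.5764, -0.009, 0.0798]
eef_rot: [0.878, -0.479, -0.004, 0.0]
ft_force: [-4.7, 8.1, 53.0]
width: 0.0088
```

```bash
python3 st.py
```

```text
t 9.6 pos [ 0.5764 -0.009   0.0798] ang -57.28 F [-4.7  8.1 53. ] Ftool [ -9.7  -0.2 -52.9] M [1.965 1.342 0.397] w 0.0088
```

```bash
python3 - <<'E'
from h import *
for i in range(2):
    p=eyes.camera("side"); s=r.read_state(); print(np.round(s["joint_positions"],3),s["ft_force"].round(1) if hasattr(s["ft_force"],'round') else s["ft_force"],np.round(s["torque"],2),np.round(s["joint_vel"],3),np.round(s["ee_pos"],4))
cv2.imwrite("pics/s2.png",cv2.resize(p["image"][60:310,180:480,::-1],None,fx=2.4,fy=2.4,interpolation=2))
E
```

```text
[-0.182  0.351  0.143  1.756 -0.059  1.045 -2.591] [-5.5  5.  51.6] [1.36 1.04 0.31] [ 0.167 -0.003 -0.244 -0.005  0.131  0.003  0.007] [ 0.5763 -0.0088  0.0799]
[-0.175  0.351  0.133  1.756 -0.054  1.045 -2.591] [-4.9  4.7 49.4] [1.16 1.08 0.16] [ 0.121 -0.004 -0.15  -0.003  0.074 -0.     0.002] [ 0.5763 -0.0087  0.0799]
```

View pics/s2.png

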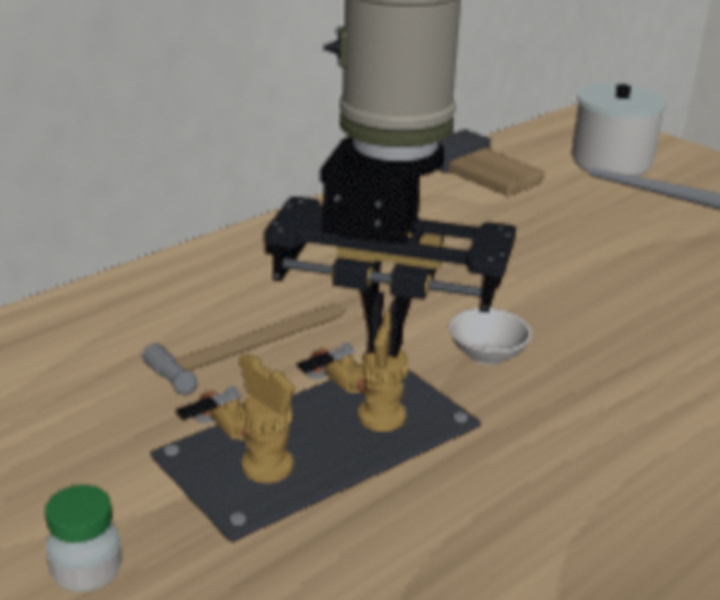

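Joint 7 has reached -2.591 against its -2.6 limit, which accounts for the 50 N. The picture shows only the cap in the grip. I'll release, lift and regrip half a turn round.

Request:
play_rows([
  [0,0,0,0,0,0,60],
  [0,0,0,0,0,0,60],
  [0,0,0,0,0,0,60],
  [0,0,-0.15,0,0,0,60],
  [0,0,-0.35,0,0,0,60],
])

```text
time: 10.32
ee_pos: [0.5699, -0.0126, 0.1413]
eef_rot: [0.877, -0.48, -0.011, 0.007]
ft_force: [0.4, 1.2, -0.1]
width: 0.0483
```

Request:
play_rows([
  [0,0,-0.1,0,0,-0.1,60],
  [0,0,-0.2,0,0,-0.2,60],
  [0,0,-0.25,0,0,-0.3,60],
  [0,0,-0.25,0,0,-0.4,60],
  [0,0,-0.25,0,0,-0.5,60],
])

```text
time: 10.95
ee_pos: [0.5718, -0.0125, 0.1913]
eef_rot: [0.994, -0.105, -0.011, 0.002]
ft_force: [-0.7, -0.5, 0.9]
width: 0.0526
```

```bash
python3 st.py; python3 - <<'E'
from h import *
print(np.round(r.read_state()["joint_positions"],3))
p=eyes.camera("top")
t=cv2.resize(p["image"][140:230,260:380,::-1],None,fx=5,fy=5,interpolation=2)
p=eyes.camera("wrist");save(p,"w2.png")
cv2.imwrite("pics/c2.png",np.vstack([t[:150*0+450][:, :600],cv2.resize(p["image"][:200,:,::-1],(600,150))][:1]))
print(-p["R"].T@p["t"])
E
```

```text
t 10.95 pos [ 0.5718 -0.0125  0.1913] ang -12.07 F [-0.7 -0.5  0.9] Ftool [-0.7  0.6 -0.9] M [ 0.023  0.044 -0.023] w 0.0526
[-0.117  0.25   0.069  1.633 -0.017  1.283 -1.826]
[ 0.64683411 -0.0278071   0.3513113 ]
```

View pics/w2.png

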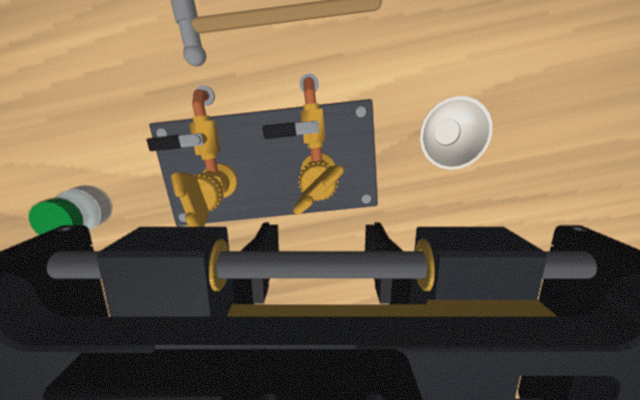

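```bash
python3 - <<'E'
from h import *
p=eyes.camera("wrist")
for c,e in(("a",[(338,171),(300,208)]),("b",[(180,180),(201,220)])):
    q=[onz(p,u,.107) for u in e]; d=q[0]-q[1]; print(c,np.round(sum(q)/2,4),np.degrees(np.arctan2(d[1],d[0])),np.linalg.norm(d))
R=Ro.from_quat(r.read_state()["eef_rot"]).as_matrix()
# to target tool angle 123deg vertical at cap a 
def mv(ang,pos):
    a=np.radians(ang); T=np.array([[np.cos(a),np.sin(a),0],[np.sin(a),-np.cos(a),0],[0,0,-1.]])
    print("shift",np.round(R.T@(np.array(pos)-r.read_state()["ee_pos"])/.2,3),"turn",np.round(Ro.from_matrix(R.T@T).as_rotvec()/(np.pi/2),3))
mv(75,(.577,-.0135,.19)); mv(5,(.588,.108,.19))
E
```

```text
a [ 0.58   -0.0135  0.107 ] -57.04420127743265 0.04734955302647559
b [0.5947 0.0989 0.107 ] 8.067806389669698 0.03954391962196894
shift [ 0.025 -0.001  0.006] turn [-0.007  0.014 -0.973]
shift [-0.053 -0.606  0.004] turn [ 0.002  0.014 -0.195]
```

Request:
play_rows([
  [0.025,0,0,0,0,-0.11,60],
  [0.025,0,0,0,0,-0.22,60],
  [0.025,0,0,0,0,-0.33,60],
  [0.025,0,0,0,0,-0.44,60],
  [0.025,0,0,-0.004,0.014,-0.55,60],
])

```text
time: 11.72
ee_pos: [0.5773, -0.0135, 0.1912]
eef_rot: [0.948, 0.318, -0.0, 0.002]
ft_force: [-0.2, -0.3, 0.3]
width: 0.0521
```

Request:
play_rows([
  [0,0,0,0,0,-0.11,60],
  [0,0,0,0,0,-0.22,60],
  [0,0,0,0,0,-0.33,60],
  [0,0,0,0,0,-0.44,60],
  [0,0,0,0,0,-0.55,60],
])

```text
time: 12.35
ee_pos: [0.5771, -0.0135, 0.1914]
eef_rot: [0.728, 0.686, -0.001, 0.001]
ft_force: [-0.8, 0.2, -0.0]
width: 0.052
```

```bash
cat >> h.py <<'E'
def mv(ang,pos):
    s=r.read_state(); R=Ro.from_quat(s["eef_rot"]).as_matrix()
    a=np.radians(ang); T=np.array([[np.cos(a),np.sin(a),0],[np.sin(a),-np.cos(a),0],[0,0,-1.]])
    print("shift",np.round(R.T@(np.array(pos)-s["ee_pos"])/.2,3),"turn",np.round(Ro.from_matrix(R.T@T).as_rotvec()/(np.pi/2),3),"q",np.round(s["joint_positions"],2))
E
python3 st.py; python3 -c "
from h import *
mv(123,(.5765,-.0125,.08))"
```

```text
t 12.35 pos [ 0.5771 -0.0135  0.1914] ang 86.63 F [-0.8  0.2 -0. ] Ftool [ 0.1 -0.8  0. ] M [ 0.003 -0.074  0.002] w 0.052
shift [ 0.007 -0.003  0.557] turn [-0.001  0.002 -0.404] q [ 0.04  0.25 -0.12  1.63  0.04  1.26 -0.14]
```

Request:
play_rows([
  [0.007,-0.003,0,0,0,-0.11,60],
  [0.007,-0.003,0,0,0,-0.22,60],
  [0.007,-0.003,0,0,0,-0.33,60],
  [0.007,-0.003,0.05,0,0,-0.404,60],
  [0.007,-0.003,0.3,0,0,-0.404,60],
])

```text
time: 12.98
ee_pos: [0.579, -0.0122, 0.1336]
eef_rot: [0.479, 0.878, 0.0, 0.004]
ft_force: [-0.3, -0.9, -1.3]
width: 0.0523
```

Request:
play_rows([
  [0,0,0.15,0,0,0,60],
  [0,0,0.255,0,0,0,60],
  [0,0,0.255,0,0,0,5],
  [0,0,0.255,0,0,0,5],
  [0,0,0.255,0,0,0,5],
], squeeze=12)

```text
time: 13.6
ee_pos: [0.5779, -0.0124, 0.082]
eef_rot: [0.479, 0.878, -0.001, 0.002]
ft_force: [-0.5, 0.5, 0.5]
width: 0.0303
```

Request:
play_rows([
  [0,0,0,0,0,0,5],
  [0,0,0,0,0,0,5],
  [0,0,0,0,0,0,5],
], squeeze=12)

```text
time: 13.98
ee_pos: [0.578, -0.0119, 0.0813]
eef_rot: [0.478, 0.878, -0.001, 0.002]
ft_force: [3.8, 1.2, -0.9]
width: 0.0089
```

```bash
python3 st.py
```

```text
t 13.975 pos [ 0.578  -0.0119  0.0813] ang 122.84 F [ 3.8  1.2 -0.9] Ftool [-1.   3.9  0.9] M [ 0.34  -0.769  0.124] w 0.0089
```

Well aligned. I'll turn a further 8° or so clockwise, then let go and lift.

Request:
play_rows([
  [0,0.005,0,0,0,0,5],
  [0,0.005,0,0,0,0.03,5],
  [0,0.005,0,0,0,0.07,5],
  [0,0.005,0,0,0,0.1,5],
  [0,0.005,0,0,0,0.1,5],
], squeeze=50)

```text
time: 14.6
ee_pos: [0.5781, -0.0119, 0.0812]
eef_rot: [0.546, 0.838, -0.001, 0.002]
ft_force: [-1.2, -1.1, 5.0]
width: 0.0083
```

```bash
python3 st.py
```

```text
t 14.6 pos [ 0.5781 -0.0119  0.0812] ang 113.84 F [-1.2 -1.1  5. ] Ftool [-0.5 -1.5 -5. ] M [-0.021  0.1    0.257] w 0.0083
```

Request:
play_rows([
  [0,0,0,0,0,0,70],
  [0,0,0,0,0,0,70],
  [0,0,0,0,0,0,70],
  [0,0,-0.2,0,0,0,70],
  [0,0,-0.5,0,0,0,70],
])

```text
time: 15.22
ee_pos: [0.5766, -0.0116, 0.1802]
eef_rot: [0.546, 0.838, -0.002, -0.0]
ft_force: [1.2, -0.9, 1.2]
width: 0.0511
```

```bash
python3 st.py; python3 -c "
from h import *
mv(60,(.588,.106,.19));mv(6,(.588,.106,.19))"
```

```text
t 15.225 pos [ 0.5766 -0.0116  0.1802] ang 113.83 F [ 1.2 -0.9  1.2] Ftool [-1.3  0.7 -1.2] M [ 0.009 -0.194 -0.022] w 0.0511
shift [ 0.515  0.289 -0.051] turn [-0.002  0.002  0.598] q [ 0.08  0.26 -0.17  1.64  0.05  1.24  0.32]
shift [ 0.515  0.289 -0.051] turn [-1.000e-03  3.000e-03  1.198e+00] q [ 0.08  0.26 -0.17  1.64  0.05  1.24  0.32]
```

Request:
play_rows([
  [0.25,0.14,-0.05,0,0,0.11,70],
  [0.515,0.289,-0.05,0,0,0.22,70],
  [0.515,0.289,-0.05,0,0,0.33,70],
  [0.515,0.289,-0.05,0,0,0.44,70],
  [0.515,0.289,-0.05,0,0,0.55,70],
])

```text
time: 15.85
ee_pos: [0.5891, 0.1062, 0.1902]
eef_rot: [0.848, 0.53, -0.001, 0.002]
ft_force: [1.4, 0.3, 0.8]
width: 0.0611
```

Request:
play_rows([
  [0,0,0,0,0,0.11,70],
  [0,0,0,0,0,0.22,70],
  [0,0,0,0,0,0.33,70],
  [0,0,0,0,0,0.44,70],
  [0,0,0,0,0,0.55,70],
])

```text
time: 16.48
ee_pos: [0.5891, 0.1061, 0.1902]
eef_rot: [0.992, 0.126, 0.0, 0.002]
ft_force: [-0.5, 0.2, -0.0]
width: 0.0605
```

```bash
python3 st.py; python3 - <<'E'
from h import *
mv(6,(.588,.106,.08))
p=eyes.camera("wrist");save(p,"w3.png"); print(-p["R"].T@p["t"])
print([ (d["p"],np.round(d["xy"]),np.round(onz(p,d["xy"],.091),4)) for d in eyes.landmark_of(p,"cap_b_wing")])
E
```

```text
t 16.475 pos [0.5891 0.1061 0.1902] ang 14.5 F [-0.5  0.2 -0. ] Ftool [-0.4 -0.3  0. ] M [-0.     0.002 -0.027] w 0.0605
shift [-0.005 -0.003  0.551] turn [ 0.002 -0.     0.094] q [-0.24  0.29 -0.02  1.58  0.01  1.27 -1.58]
[0.65939136 0.12358269 0.35200144]
[(0.81, array([319., 194.]), array([0.5903, 0.1073, 0.091 ]))]
```

View pics/w3.png

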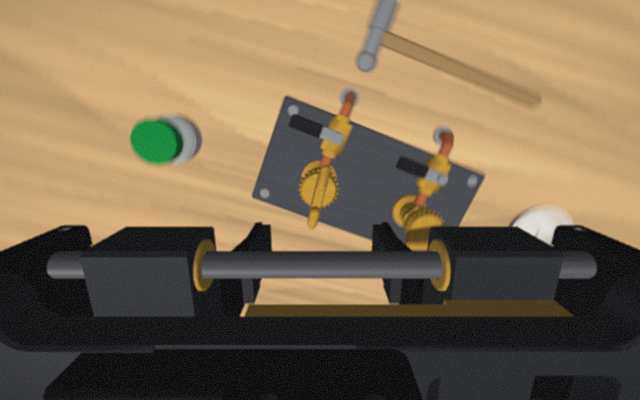

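Wing b runs from about (323,163) to (313,224), roughly centred between the fingers.

```bash
python3 - <<'E'
from h import *
p=eyes.camera("wrist")
for e in ([(323,163),(313,224)],):
    q=[onz(p,u,.107) for u in e]; d=q[0]-q[1]; a=np.degrees(np.arctan2(d[1],d[0])); print(np.round(sum(q)/2,4),a,np.linalg.norm(d))
mv(a,(.589,.1065,.08))
E
```

```text
[0.5941 0.1089 0.107 ] 5.5867188515550135 0.056133013435306654
shift [ 0.    -0.004  0.551] turn [ 0.002 -0.     0.105] q [-0.24  0.29 -0.02  1.58  0.01  1.27 -1.57]
```

Request:
play_rows([
  [0.005,-0.004,0.15,0,0,0.1,70],
  [0.005,-0.004,0.35,0,0,0.1,70],
  [0.005,-0.004,0.5,0,0,0.1,40],
  [0.005,-0.004,0.55,0,0,0.1,40],
  [0.005,-0.004,0.55,0,0,0.1,5],
], squeeze=8)

```text
time: 17.25
ee_pos: [0.5901, 0.1068, 0.0806]
eef_rot: [0.999, 0.052, 0.0, 0.002]
ft_force: [-0.7, -1.0, -0.1]
width: 0.0387
```

Request:
play_rows([
  [0,0,0,0,0,0,5],
  [0,0,0,0,0,0,5],
  [0,0,0,0,0,0,5],
  [0,0,0,0,0,0,5],
], squeeze=8)

```text
time: 17.75
ee_pos: [0.5905, 0.1083, 0.0814]
eef_rot: [0.999, 0.051, 0.001, 0.001]
ft_force: [-0.5, 4.1, 4.8]
width: 0.0101
```

```bash
python3 st.py
```

```text
t 17.75 pos [0.5905 0.1083 0.0814] ang 5.88 F [-0.5  4.1  4.8] Ftool [-0.1 -4.1 -4.9] M [ 1.175  0.178 -0.122] w 0.0101
```

Request:
play_rows([
  [0,-0.008,0,0,0,0.015,5],
  [0,-0.008,0,0,0,0.015,5],
  [0,-0.008,0,0,0,0.015,5],
], squeeze=15)

```text
time: 18.12
ee_pos: [0.5905, 0.1086, 0.0813]
eef_rot: [0.999, 0.039, 0.001, 0.002]
ft_force: [-1.0, 2.2, 5.8]
width: 0.0095
```

```bash
python3 st.py
```

```text
t 18.125 pos [0.5905 0.1086 0.0813] ang 4.42 F [-1.   2.2  5.8] Ftool [-0.8 -2.2 -5.8] M [ 0.581  0.187 -0.178] w 0.0095
```

Request:
play_rows([
  [0,0,0,0,0,0,5],
  [0,0,0,0,0,0,5],
  [0,0,0,0,0,0,5],
], squeeze=50)

```text
time: 18.5
ee_pos: [0.5905, 0.1086, 0.0813]
eef_rot: [0.999, 0.038, 0.001, 0.002]
ft_force: [-1.9, 2.4, 5.8]
width: 0.0087
```

```bash
python3 st.py
```

```text
t 18.5 pos [0.5905 0.1086 0.0813] ang 4.39 F [-1.9  2.4  5.8] Ftool [-1.7 -2.6 -5.9] M [ 0.68   0.285 -0.405] w 0.0087
```

Request:
play_rows([
  [0,0,0,0,0,-0.011,5],
  [0,0,0,0,0,-0.011,5],
])

```text
time: 18.75
ee_pos: [0.5905, 0.1086, 0.0813]
eef_rot: [0.999, 0.047, 0.001, 0.002]
ft_force: [-1.1, 2.7, 5.7]
width: 0.009
```

```bash
python3 st.py
```

```text
t 18.75 pos [0.5905 0.1086 0.0813] ang 5.4 F [-1.1  2.7  5.7] Ftool [-0.8 -2.7 -5.7] M [ 0.688  0.254 -0.362] w 0.009
```

Request:
play_rows([
  [0,0,0,0,0,-0.011,5],
  [0,0,0,0,0,-0.011,5],
])

```text
time: 19.0
ee_pos: [0.5905, 0.1086, 0.0813]
eef_rot: [0.998, 0.056, 0.001, 0.002]
ft_force: [-0.6, 1.9, 6.3]
width: 0.0089
```

```bash
python3 st.py
```

```text
t 19.0 pos [0.5905 0.1086 0.0813] ang 6.39 F [-0.6  1.9  6.3] Ftool [-0.4 -1.9 -6.3] M [ 0.702  0.203 -0.369] w 0.0089
```

Cap b gives counter-clockwise at a steady 0.37 N m or so. That is the opposite of cap a, as it should be. I'll turn it about 90°.

Request:
play_rows([
  [0,0,0,0,0,-0.1,5],
  [0,0,0,0,0,-0.2,5],
  [0,0,0,0,0,-0.3,5],
  [0,0,0,0,0,-0.4,5],
  [0,0,0,0,0,-0.4,5],
])

```text
time: 19.62
ee_pos: [0.5902, 0.1093, 0.0813]
eef_rot: [0.932, 0.363, 0.001, 0.001]
ft_force: [-2.2, 3.5, 6.3]
width: 0.009
```

```bash
python3 st.py
```

```text
t 19.625 pos [0.5902 0.1093 0.0813] ang 42.54 F [-2.2  3.5  6.3] Ftool [ 0.8 -4.1 -6.3] M [ 1.145  0.439 -0.177] w 0.009
```

Request:
play_rows([
  [0,0,0,0,0,-0.1,5],
  [0,0,0,0,0,-0.2,5],
  [0,0,0,0,0,-0.3,5],
  [0,0,0,0,0,-0.4,5],
  [0,0,0,0,0,-0.4,5],
])

```text
time: 20.25
ee_pos: [0.5897, 0.1098, 0.0813]
eef_rot: [0.774, 0.633, -0.0, 0.001]
ft_force: [-4.7, 5.5, 9.0]
width: 0.0083
```

```bash
python3 st.py
```

```text
t 20.25 pos [0.5897 0.1098 0.0813] ang 78.57 F [-4.7  5.5  9. ] Ftool [ 4.4 -5.6 -9. ] M [ 1.302  1.015 -0.164] w 0.0083
```

Request:
play_rows([
  [0,0,0,0,0,-0.1,5],
  [0,0,0,0,0,-0.17,5],
  [0,0,0,0,0,-0.17,5],
])

```text
time: 20.62
ee_pos: [0.5894, 0.1098, 0.0813]
eef_rot: [0.683, 0.73, -0.001, 0.001]
ft_force: [-5.9, 5.3, 10.4]
width: 0.0087
```

```bash
python3 st.py
```

```text
t 20.625 pos [0.5894 0.1098 0.0813] ang 93.83 F [-5.9  5.3 10.4] Ftool [  5.6  -5.5 -10.5] M [ 1.367  1.319 -0.295] w 0.0087
```

Request:
play_rows([
  [0,0,0,0,0,0,70],
  [0,0,0,0,0,0,70],
  [0,0,0,0,0,0,70],
  [0,0,-0.25,0,0,0,70],
  [0,0,-0.55,0,0,0,70],
])

```text
time: 21.25
ee_pos: [0.589, 0.1082, 0.1906]
eef_rot: [0.684, 0.73, -0.002, 0.001]
ft_force: [1.1, -0.0, -0.4]
width: 0.0509
```

Request:
play_rows([
  [0,-0.2,-0.2,0,0,0,70],
  [0,-0.5,-0.3,0,0,0,70],
  [0,-0.7,-0.3,0,0,0,70],
  [0,-0.7,-0.3,0,0,0,70],
  [0,-0.7,-0.3,0,0,0,70],
])

```text
time: 21.88
ee_pos: [0.4505, 0.0996, 0.2504]
eef_rot: [0.684, 0.73, -0.001, 0.002]
ft_force: [1.1, 0.0, 0.7]
width: 0.061
```

```bash
python3 st.py; python3 - <<'E'
from h import *
p=eyes.camera("top");q=eyes.camera("side")
t=cv2.resize(p["image"][110:260,190:440,::-1],None,fx=3.2,fy=3.2,interpolation=2)
u=cv2.resize(q["image"][140:310,180:430,::-1],None,fx=3.2,fy=3.2,interpolation=2)
cv2.imwrite("pics/f.png",cv2.resize(np.vstack([t,u]),None,fx=.58,fy=.58,interpolation=3))
for pp in(p,q):
    for l,z in(("flux_jar_mid",.031),("dish_mid",.015),("hammer_mid",.012)):
        d=eyes.landmark_of(pp,l)
        if d: print(l,np.round(onz(pp,d[0]["xy"],z),3))
E
```

```text
t 21.875 pos [0.4505 0.0996 0.2504] ang 93.72 F [1.1 0.  0.7] Ftool [-0.1  1.1 -0.7] M [-0.02  -0.117 -0.034] w 0.061
flux_jar_mid [0.592 0.279 0.031]
hammer_mid [ 0.75  -0.002  0.012]
flux_jar_mid [0.597 0.276 0.031]
dish_mid [ 0.591 -0.173  0.015]
hammer_mid [0.741 0.002 0.012]
```

View pics/f.png

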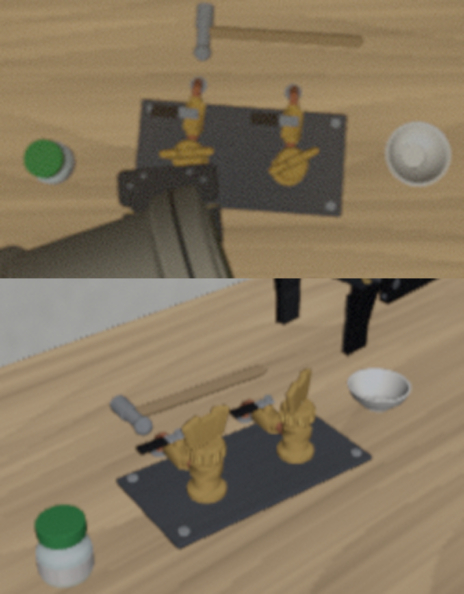

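Bench objects are where they were. Wing b is now across (about 90°). Wing a at (275,182)-(318,150) looks a little short of a quarter turn, so I'll measure it again.

```bash
python3 - <<'E'
from h import *
p=eyes.camera("top");q=eyes.camera("wrist")
t=cv2.resize(p["image"][180:215,270:370,::-1],None,fx=8,fy=8,interpolation=2)
w=cv2.resize(q["image"][:250,:,::-1],(800,312))
cv2.imwrite("pics/f2.png",np.vstack([t,w]))
E
```

```text
(no output)
```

View pics/f2.png

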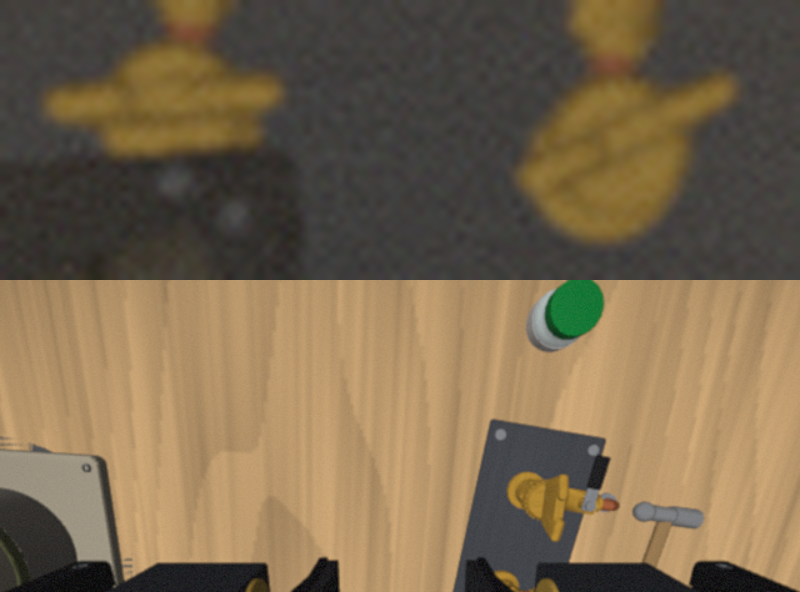

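Wing a, (525,178)-(735,88), is at -66.8°. Wing b, (45,105)-(283,90), is at 93.6°. Both have turned about 90°, so I'm handing in.

```bash
python3 -c "
from bench import job
print(job.close_job())"
```

```text
the job is handed in; nothing more can be done
None
```

I found the thread hand of both caps by feel, unscrewed each about a quarter turn, left them sitting on their outlets, and handed the job in at about 22 s of the 54 s allowed.

- **Cap a (left-hand thread):** it went firm counter-clockwise, so I stopped at 0.66 N m, about 0.027 rad on the seal and well under the 1.5 N m crush limit. It gave clockwise at about 0.33 N m and is now about 91° from where it started.
- **Cap b (right-hand thread):** it gave counter-clockwise at about 0.37 N m, the opposite way to cap a as expected. I did not try it clockwise. It is now about 89° from where it started.

**Force on cap a:** the last arm joint reached -2.591 against its -2.6 limit during the turn, and the wrist force rose to 53 N, under the 120 N limit. The picture showed only the cap in the grip. I let go, regripped half a turn round, and finished the last 9° or so at low force.

**Last checks:**
- The final top picture puts wing a at -67° and wing b at 94°. An earlier coarser reading had cap a nearer 78°, but the enlarged picture agrees with the gripper angles.
- The arm is clear of everything, with wrist forces near zero.
- The jar and hammer matched their starting positions to within about 1 cm, which is the scatter of the detector. The dish was found only in the side view, about 15 mm from its first reading there. It looks undisturbed in the pictures, and the arm was never near it except passing well above.

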